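# Press the filter cover down over its quarter-turn studs

## Robot

A 7-joint arm with a two-finger parallel gripper is mounted at the origin on the work surface. World frame = base frame: x ahead of the robot, y to its left, z up, the work surface at z = 0. Lengths are in mm, angles in rad, forces in N, time in s.
With the tool pointing down it reaches from about 400 to 875 mm from the base axis. Payload 19.3 kg.
Tool frame: the origin (TCP) lies on the centre line of the jaws, within the pads' length; the fingertips stand tip_reach ahead of it and the grasp point (between the pads) lies 5 mm behind it (tip_reach is the distance from the TCP to the fingertips, in mm); y points along the fingers, z is the direction in which the jaws open and shut, and the axes are right-handed (so a half turn about y gives the same grasp; the last joint's range is limited). The gripper opens to 85 mm and grips with 20 to 120 N. Pads are 22 mm wide; open, the fingers measure 114 mm over their backs; the gripper's body (76 mm by 85 mm) begins 54 mm behind the grasp point. The pads swing forward as they close: fully open they stand 13 mm farther back than shut.
Start: joints at [1.103, 0.521, -0.036, 1.599, 0.021, 1.021, -0.113], TCP at [242.092, -576.2, 245.291] pointing down, gripper open.
Joint ranges: [-2.91, 2.91], [-0.3, 2.13], [-1.5, 1.42], [0.17, 2.43], [-1.26, 4.41], [0.16, 1.93], [-2.52, 2.52]. Speed limits (rad/s): [1.89, 1.89, 2.39, 2.39, 3.01, 3.01, 3.01].

## Interface

Orientations are given as a rotation vector (axis times angle).
In Python, from rig import * gives the robot as it stands.
- The arm moves only by the shell command python3 -m crank 'ROWS'. ROWS is JSON, a list of rows, each a list of 3 entries, a list of its own where there are three numbers: the shift along the world's x, y, z in units of 30 mm (1.0 is 30 mm), then the turn about the world's z in units of 6 degrees (1.0 is 6 degrees), then the closure in counts, from 0 (fully open) to 255 (shut). A call has 1 to 12 rows; each row is the pose to reach, as a shift and turn from the pose measured when the call began; what a row does not reach only later rows make up. A row lasts 1/10 s, in which the tool goes at most 50 mm and 8.59 degrees, less where a joint would pass 70% of its speed; a pose out of reach is approached as far as the arm can. A call with a gripper value outside its range is refused whole. The fingers move at their own pace and stop on an object; the grip force is fixed at half the most. Time passes only in rows, so rows that repeat a pose let the fingers close. It gives the time, the measured TCP pose, the force and the opening at its end, in the units of the state.
- get_state(): the state, without advancing time (a new reading comes with each control period).
- get_image(name): name is "scene" or "top" or "wrist"; returns (picture, depth): 400x640x3 uint8, blue, green, red; 400x640 float32, mm along the optical axis (not along the pixel's ray), 0 where there is no reading.
- camera_model(name): a dict with "fx", "fy", "cx", "cy" (pixels), "R" (3x3) and "t" (3): a world point X has camera coordinates R X + t; the wrist camera has in their place "tool_from_camera" (4x4, takes a point from camera to tool coordinates, whose origin is the TCP and whose axes are the tool frame's). Camera axes: x right, y down, z forward; pixel columns grow to the right and rows downward; lengths in mm; the calibration is good to about 2 mm. The wrist camera is an equidistant fisheye: a pixel r from the principal point sees the ray r / f radians off the axis. A picture is of the moment at which its call begins: read the wrist's pose just before it. camera_model takes no time and is no camera call.
- close_job(): hands the job in, once; it reports no verdict.
Trained networks look in the newest picture that a camera, given by its name, has taken for a name from the list of things; names that differ only in an ending like _2 or _b are one class to them, and where a whole thing is asked for, a point or a joint stands for the part that bears it (a point fixed in the world has none). Each returns a list of dicts, best first, with "p" (0 to 1); they miss things now and then, are a little off and sometimes report something else, mostly with a low value. They report only what shows in the picture. A call takes as long as a camera call.
- masks_of(label, camera): "region" (400x640 bool, what is visible of it) and "location" ([row, column] in pixels, amid what is visible of it).
- spot_point(label, camera): "location" ([row, column] in pixels: a listed point, or the origin of a listed thing).
The state is a dict: "time": time; "joint_positions": joint angles; "qd": joint speeds; "joint_torque": joint torques, N m; "position": TCP position; "tcp_rot": TCP orientation; "force": force on the tool from outside, world axes, zero at the start; "ft_torque": the same for the moment, N m; "opening": finger opening in mm.
Only numpy, scipy, OpenCV 4.12 (cv2) and the standard library are available. Lean on these libraries where they do the work, as an engineer would, in place of code of your own. Each camera call takes 0.05 s, during which the arm holds its last target. There are 200 camera calls.

## Task

I have changed the filter in the fume extractor and its aluminium cover is still lying on the table. One of the two orange quarter-turn studs on the extractor stands crosswise: turn it clockwise, in line with the other one, so that it will pass through its slot, then take up the cover, fit it down over both studs and press it against the filter springs until it sits flush on its rubber seal all round. Keep holding it pressed down there and finish while still holding it, both studs left in line so that I can lock them, and leave the other things on the table where they are.

Things in the scene. Friction and masses are not known exactly. Their poses are not given: they have to be found in the camera images.
- extractor: Fixed grey bench fume extractor, a box 180 mm along its x by 300 mm along its y, flat top deck 130 mm above the table; origin at the centre of its underside. Mid-deck is the filter opening, ringed by a black seal (100 x 148 mm outside, 3 mm above the deck). One stud stands 104 mm to each side of the centre along its y. A round spigot sticks out of the +x face.
- seat (a point): Centre of the filter opening, on the plane of the seal's top, 133 mm above the table; axes those of the extractor. The fitted cover has its underside centre here, its length along this y (either way round).
- filter (a joint): How far the filter cassette (66 x 110 mm, black frame, white pleats) in the opening is pushed down on its springs, m. At 0 its flat top stands 6 mm above the seal; 0.006 is level with the seal; stop at 0.009. The springs push up with about 5 N at 0 and 8.6 N at 0.006: a cover merely laid on stays about 6 mm too high.
- stud_a (a joint): Angle of stud A, rad, anticlockwise seen from above. 0: its wing lies in line, along the extractor's y, as the cover's slots need; near 1.57: crosswise. Starts between 0.9 and 1.5, stops at -0.3 and 1.6, stays where it is left (friction about 0.06 N m).
- stud_b (a joint): Angle of stud B, rad, the same; it starts in line (within 0.05 of 0).
- stud_a_wing (a point): Middle of stud A's wing, on its turning axis, 20 mm above the deck (150 mm above the table). The orange wing is an upright blade 30 mm long, 10 mm thick, top rounded, from 9 to 28 mm above the deck, on a 9 mm round steel neck; axes turn with the wing, y along the blade. Stud A may be at either end of the extractor.
- stud_b_wing (a point): The same for stud B, at the other end.
- cover: Loose aluminium cover plate, 110 mm along its own x by 264 mm along its own y, 4 mm thick, about 0.3 kg, lying flat on the table, handle up; origin at the centre of its underside. Two slots go through it, centred 104 mm either side of the origin along y, each 38 mm long along y and 18 mm wide. It is the same turned half round.
- cover_handle (a point): Middle of the cover's black handle bar, 37 mm above the cover's underside. The bar is 90 mm long along the cover's y, 12 mm wide and 12 mm high (from 31 to 43 mm above the underside), on a foot at each end 39 mm from its middle; free space of 27 mm between bar and plate.
- cover_end1 (a point): Point on the cover's underside 130 mm from its origin along +y, at its one end.
- cover_end2 (a point): Point on the cover's underside 130 mm from its origin along -y, at its other end.
- spray_can: Bystander: upright spray can with a red band, 64 mm across, 170 mm tall; origin under its base.
- paint_jar: Bystander: small closed paint jar with a blue label, 48 mm across, 55 mm tall; origin under its base.
- screwdriver: Bystander: screwdriver 190 mm long lying on the table between robot and extractor.
- tape: Bystander: flat yellow ring of tape, 90 mm across, 18 mm high, lying on the table; origin under its centre.

How it is judged (in metres and radians):
On the way, in this order (a step that is already met when the one before it is completed fails the run):
1. stud A, the crosswise one, is turned in line with the slots (within 0.15 rad) (value of joint stud_a between -0.15 and 0.15 rad), for 0.2 s.
2. the cover is lifted from the table in the gripper (height (world z) of cover above 0.04 m and contact force between the fingers and cover above 1 N), for 0.2 s.
3. the cover is over both studs, down to the filter (horizontal distance between cover and seat below 0.008 m and angle between the y axis of cover and the y axis of seat, either way round below 0.1 rad and z of cover in the frame of seat below 0.012 m), for 0.1 s.
At the end, for the whole second after the job is handed in: Cover over both studs, centred on the seal (8 mm, 0.1 rad), both ends within 2.5 mm of the seal plane, tilt under 0.045 rad, filter pushed down at least 4 mm, the fingers holding or pressing the cover with over 2 N, and both studs in line within 0.25 rad (horizontal distance between cover and seat below 0.008 m and angle between the y axis of cover and the y axis of seat, either way round below 0.1 rad and z of each of cover_end1, cover_end2 in the frame of seat below 0.0025 m and angle between cover's own z axis and vertical below 0.045 rad and value of joint filter above 0.004 m and contact force between the fingers and cover above 2 N and value of joint stud_a between -0.25 and 0.25 rad and value of joint stud_b between -0.25 and 0.25 rad); the arm keeps its last pose, push and grip.
It fails at once if a bystander (spray can, paint jar, screwdriver, tape) is moved more than 30 mm (distance of any of spray_can, paint_jar, screwdriver, tape from where it was at the start of the episode above 0.03 m).
It also fails if it takes over 56 s, if anything falls off the work surface, if the arm or the gripper's body presses on something with over 40 N, if the wrist force passes 120 N, or if a joint passes its speed limit or range.

## Working session

There is one attempt and no reset: what is moved stays moved. The work goes in short steps, Python scripts to look and compute and a shell command to move; the robot and the scene stay as the last step left them, time stands still between calls to the robot, and variables do not carry over. Pictures are saved under pics/ and viewed, about 8 in all and at most 12, crops included, and the job is handed in when it is done.

```bash
mkdir -p pics; cat > h.py <<'E'
from rig import *
import numpy as np, cv2
from scipy.spatial.transform import Rotation as Ro
def ray(cam,rc,st=None):
    m=camera_model(cam); u=(rc[1]-m['cx'])/m['fx']; v=(rc[0]-m['cy'])/m['fy']
    if cam=='wrist':
        T=np.array(m['tool_from_camera']); th=np.hypot(u,v); k=np.sin(th)/th if th>1e-9 else 1
        d=np.array([u*k,v*k,np.cos(th)]); R=Ro.from_rotvec(st['tcp_rot']).as_matrix()
        return np.array(st['position'])+R@T[:3,3], R@T[:3,:3]@d
    R=np.array(m['R']);t=np.array(m['t']); return -R.T@t, R.T@np.array([u,v,1.])
def at_z(cam,rc,z,st=None):
    o,d=ray(cam,rc,st); return o+d*(z-o[2])/d[2]
def cloud(cam,dep):
    m=camera_model(cam); v,u=np.mgrid[:400,:640]
    P=np.stack([(u-m['cx'])/m['fx']*dep,(v-m['cy'])/m['fy']*dep,dep],-1)
    return (P-np.array(m['t']))@np.array(m['R'])
E
python3 - <<'E'
from h import *
np.set_printoptions(precision=1,suppress=True)
print(get_state())
for c in('top','scene'):
    im,d=get_image(c); cv2.imwrite(f'pics/{c}0.png',im)
    for n,z in(('extractor',0),('seat',133),('stud_a_wing',150),('stud_b_wing',150),('cover_handle',37),('cover_end1',0),('cover_end2',0),('cover',0),('spray_can',0),('paint_jar',0),('screwdriver',0),('tape',0)):
        for r in spot_point(n,c)[:2]: print(c,n,round(r['p'],2),np.round(r['location']),at_z(c,r['location'],z))
E
```

```text
{'time': 0.0, 'joint_positions': array([ 1.1,  0.5, -0. ,  1.6,  0. ,  1. , -0.1]), 'qd': array([-0.,  0.,  0.,  0.,  0.,  0., -0.]), 'joint_torque': array([ -0. , -92.7,   2. , -37. ,   0. ,   0. ,   0. ]), 'position': array([ 242. , -575.9,  244.7]), 'tcp_rot': array([-0.4,  2. , -2. ]), 'force': array([-0.2, -1.4,  0.3]), 'ft_torque': array([ 0., -0.,  0.]), 'opening': 85.54463513554748}
top extractor 0.68 [184. 351.] [ 574.6 -123.9    0. ]
top seat 0.87 [173. 354.] [ 585.5 -125.6  133. ]
top stud_a_wing 0.42 [183. 311.] [561.4 -22.8 150. ]
top stud_b_wing 0.51 [169. 396.] [ 590.4 -222.9  150. ]
top cover_handle 0.7 [214. 202.] [501. 259.  37.]
top cover_handle 0.48 [123. 246.] [736.3 146.   37. ]
top cover_end1 0.91 [262. 198.] [377.9 279.7   0. ]
top cover_end1 0.75 [168. 215.] [624.3 234.6   0. ]
top cover_end2 0.91 [262. 198.] [377.9 279.7   0. ]
top cover_end2 0.75 [168. 215.] [624.3 234.6   0. ]
top cover 0.75 [214. 208.] [502.6 253.4   0. ]
top spray_can 0.69 [147. 450.] [ 667.9 -388.     0. ]
top paint_jar 0.55 [121. 248.] [749.7 148.3   0. ]
top screwdriver 0.64 [260. 338
[... 390 characters left out ...]
e stud_b_wing 0.23 [205. 268.] [ 490.5 -190.7  150. ]
scene cover_handle 0.9 [149. 383.] [502.4 265.3  37. ]
scene cover_handle 0.69 [179. 416.] [639.1 209.9  37. ]
scene cover_end1 0.71 [182. 414.] [625.5 240.4   0. ]
scene cover_end1 0.58 [137. 346.] [360.4 284.7   0. ]
scene cover_end2 0.71 [182. 414.] [625.5 240.4   0. ]
scene cover_end2 0.58 [137. 346.] [360.4 284.7   0. ]
scene spray_can 0.8 [351. 268.] [ 656.4 -379.8    0. ]
scene paint_jar 0.66 [219. 439.] [743.9 155.7   0. ]
scene screwdriver 0.93 [205. 267.] [378.7 -84.    0. ]
scene screwdriver 0.49 [237. 291.] [ 496.7 -127.9    0. ]
scene tape 0.57 [134. 329.] [312.3 265.2   0. ]
scene tape 0.16 [239. 289.] [ 496.2 -135.3    0. ]
```

View pics/top0.png

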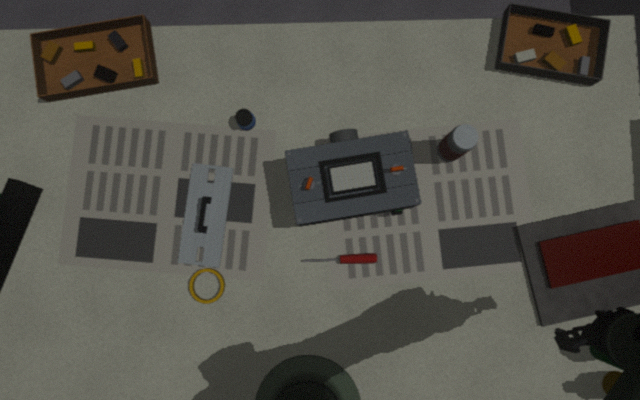

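View pics/scene0.png

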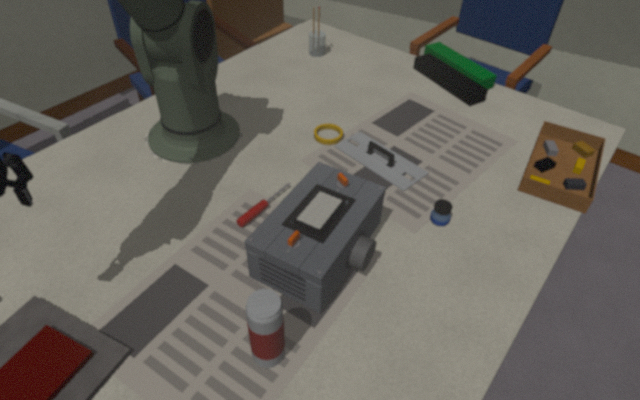

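```bash
python3 -m crank '[[[2,4,1.8],0,0],[[10,17.5,1.8],0,0],[[10,17.5,1.8],0,0],[[10,17.5,1.8],0,0],[[10,17.5,1.8],0,0],[[10,17.5,1.8],0,0],[[10,17.5,1.8],0,0],[[10,17.5,1.8],0,0],[[10,17.5,1.8],0,0],[[10,17.5,1.8],0,0],[[10,17.5,1.8],0,0],[[10,17.5,1.8],0,0]]'; python3 -m crank '[[[0,0,0],0,0],[[0,0,0],0,0]]'
cat > look.py <<'E'
from h import *
import sys
np.set_printoptions(precision=3,suppress=True)
st=get_state(); im,d=get_image('wrist'); cv2.imwrite('pics/'+sys.argv[1]+'.png',im)
R=Ro.from_rotvec(st['tcp_rot']).as_matrix(); print(st['time'],st['position'],st['joint_positions'],st['force'],st['opening'],'jaw yaw',np.degrees(np.arctan2(R[1,2],R[0,2])),'\n',R)
for a in sys.argv[2:]:
    n,z=a.split(':')
    for r in spot_point(n,'wrist')[:2]: print(n,round(r['p'],2),np.round(r['location']),at_z('wrist',r['location'],float(z),st))
    for r in masks_of(n,'wrist')[:2]:
        ys,xs=np.nonzero(r['region'])
        if len(ys)<10: continue
        P=np.array([at_z('wrist',(y,x),float(z),st)[:2] for y,x in list(zip(ys,xs))[::max(1,len(ys)//3000)]])
        (cx,cy),(w,h),an=cv2.minAreaRect(P.astype(np.float32)); e,V=np.linalg.eigh(np.cov(P.T)); 
        print(' mask',n,round(r['p'],2),len(ys),'rect',cx,cy,w,h,an,'mean',P.mean(0),'long axis deg',np.degrees(np.arctan2(V[1,1],V[0,1]))%180)
E
python3 look.py w1 stud_a_wing:155 stud_b_wing:155 seat:133
```

```text
time: 2.5
position: [538.1, -57.5, 299.1]
tcp_rot: [-0.403, 2.003, -2.003]
force: [1.6, -1.0, -0.2]
opening: 85.3
time: 2.7
position: [538.4, -56.3, 299.0]
tcp_rot: [-0.405, 2.001, -2.002]
force: [0.1, -0.1, 0.3]
opening: 85.3
2.7 [538.366 -56.316 298.956] [ 0.204  0.342 -0.273  1.746  0.103  1.067 -1.275] [ 0.101 -0.141  0.282] 85.33461250152237 jaw yaw -67.08127115507651 
 [[-0.921  0.     0.389]
 [-0.389  0.    -0.921]
 [-0.    -1.     0.   ]]
stud_a_wing 0.96 [157. 284.] [559.896 -16.425 155.   ]
 mask stud_a_wing 0.96 385 rect 559.9989624023438 -17.88387107849121 10.1963472366333 31.27254867553711 70.38160705566406 mean [559.987 -17.922] long axis deg 159.67533340339781
 mask stud_a_wing 0.7 291 rect 589.7576293945312 -218.43984985351562 10.911949157714844 39.072723388671875 4.6259002685546875 mean [ 589.989 -217.721] long axis deg 94.25329450545757
stud_b_wing 0.63 [214. 482.] [ 588.198 -219.271  155.   ]
 mask stud_b_wing 0.74 347 rect 590.1546020507812 -218.07452392578125 12.497157096862793 39.57301330566406 7.73980712890625 mean [ 590.183 -217.606] long axis deg 96.19292236072499Traceback (most recent call last):
  File "look.py", line 12, in <module>
    P=np.array([at_z('wrist',(y,x),float(z),st)[:2] for y,x in list(zip(ys,xs))[::max(1,len(ys)//3000)]])
                ~~~~^^^^^^^^^^^^^^^^^^^^^^^^^^^
  File "h.py", line 12, in at_z
    o,d=ray(cam,rc,st); return o+d*(z-o[2])/d[2]
        ~~~^^^^^^^^^^^
  File "h.py", line 5, in ray
    m=camera_model(cam); u=(rc[1]-m['cx'])/m['fx']; v=(rc[0]-m['cy'])/m['fy']
ValueError: time passes only in moves, steps and waits
```

View pics/w1.png

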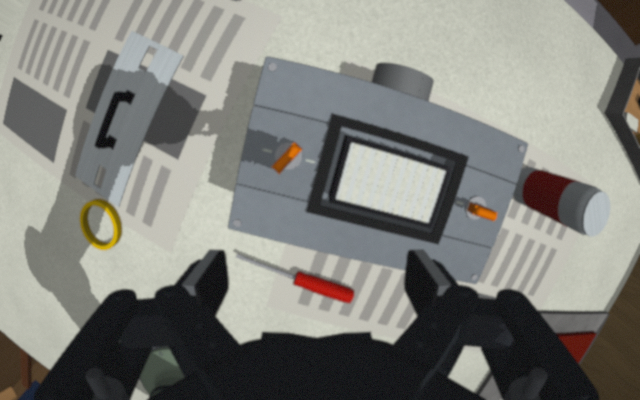

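```bash
python3 - <<'E'
import rig
print([ (n,getattr(rig,n)) for n in dir(rig) if not n.startswith('_') and not callable(getattr(rig,n))])
E
sed -i 's/^def ray/from functools import lru_cache\ncm=lru_cache(camera_model)\ndef ray/; s/m=camera_model(cam)/m=cm(cam)/' h.py
python3 -m crank '[[[0.7,1.3,-1],12,0],[[0.7,1.3,-2],12,0],[[0.7,1.3,-2],12,0],[[0.7,1.3,-2],12,0],[[0.7,1.3,-2],12,0],[[0.7,1.3,-2],12,0],[[0.7,1.3,-2],12,0],[[0.7,1.3,-2],12,0],[[0.7,1.3,-2],12,0],[[0.7,1.3,-2],12,0]]'
python3 -m crank '[[[0,0,0],10.8,60],[[0,0,0],10.8,60],[[0,0,0],10.8,60],[[0,0,0],10.8,60],[[0,0,0],10.8,60],[[0,0,0],10.8,60],[[0,0,0],10.8,60],[[0,0,0],10.8,60],[[0,0,0],10.8,60],[[0,0,0],10.8,60]]'
python3 look.py w2 stud_a_wing:155
```

```text
[('tip_reach', 14.0)]
time: 3.95
position: [558.6, -20.7, 239.2]
tcp_rot: [-1.246, 1.149, -1.149]
force: [-0.1, 0.4, 0.2]
opening: 85.2
time: 4.95
position: [558.5, -21.1, 239.1]
tcp_rot: [-1.551, 0.285, -0.285]
force: [0.4, -0.4, -0.4]
opening: 65.0
4.95 [558.492 -21.148 239.139] [ 0.514  0.534 -0.822  1.754  0.444  1.05   0.742] [ 0.442 -0.428 -0.405] 65.01642490167865 jaw yaw 69.17083610618572 
 [[ 0.935 -0.     0.356]
 [-0.356  0.     0.935]
 [-0.    -1.     0.   ]]
stud_a_wing 0.61 [212. 320.] [557.124 -17.194 155.   ]
 mask stud_a_wing 0.81 621 rect 557.7598266601562 -16.89691925048828 10.291631698608398 32.45933151245117 67.94475555419922 mean [557.398 -16.755] long axis deg 158.47146399762624
 mask stud_a_wing 0.17 44964 rect 569.7314453125 -107.25381469726562 170.8225555419922 269.6907043457031 7.627068996429443 mean [546.991 -72.166] long axis deg 88.02397315571218
```

View pics/w2.png

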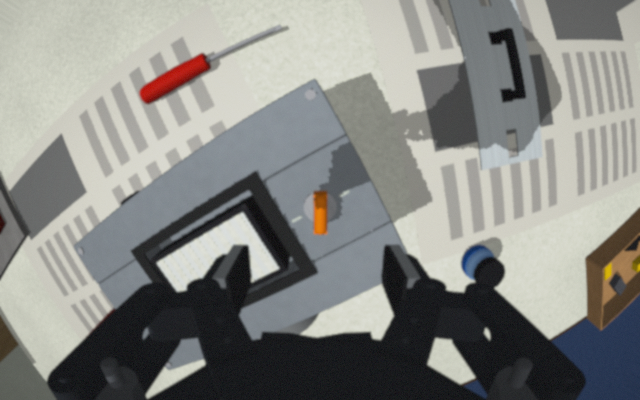

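```bash

python3 -m crank '[[[0,0.1,-1.5],-0.1,60],[[0,0.1,-2.6],-0.1,60],[[0,0.1,-3],-0.1,60],[[0,0.1,-3],-0.1,255],[[0,0.1,-3],-0.1,255],[[0,0.1,-3],-0.1,255],[[0,0.1,-3],-0.1,255],[[0,0.1,-3],-0.1,255],[[0,0.1,-3],-0.1,255],[[0,0.1,-3],-0.1,255],[[0,0.1,-3],-0.1,255],[[0,0.1,-3],-0.1,255]]'
python3 -c "
from rig import *;print(get_state())"
```

```text
time: 6.3
position: [559.1, -18.1, 150.6]
tcp_rot: [-1.551, 0.29, -0.293]
force: [-2.3, -1.7, 11.6]
opening: 8.8
{'time': 6.3, 'joint_positions': array([ 0.45248536,  0.6402759 , -0.75028957,  1.83410939,  0.55434322,
        0.88703008,  0.63721104]), 'qd': array([-0.00079857,  0.00110596, -0.00027587,  0.0014649 , -0.00107181,
       -0.00041685,  0.00023808]), 'joint_torque': array([-1.00218628e+00, -8.19217372e+01, -1.40174121e+01, -2.72622353e+01,
        1.63209205e-02, -1.11107402e+00, -4.53935412e-02]), 'position': array([559.09772026, -18.06693652, 150.62912682]), 'tcp_rot': array([-1.55108117,  0.29046892, -0.29348402]), 'force': array([-2.30313862, -1.72938795, 11.5942052 ]), 'ft_torque': array([-0.42911959,  0.60174554,  0.04724467]), 'opening': 8.826696997906438}
```

```bash

python3 -m crank '[[[0,0,0.1],-1,255],[[0,0,0.1],-2,255],[[0,0,0.1],-3,255],[[0,0,0.1],-4,255],[[0,0,0.1],-5,255],[[0,0,0.1],-6,255],[[0,0,0.1],-7,255],[[0,0,0.1],-8,255],[[0,0,0.1],-9,255],[[0,0,0.1],-10.1,255],[[0,0,0.1],-10.1,255],[[0,0,0.1],-10.1,255]]'
python3 -m crank '[[[0,0,0],0,0],[[0,0,0],0,0],[[0,0,0],0,0],[[0,0,0],0,0],[[0,0,1],0,0],[[0,0,3.5],0,0],[[0,0,3.5],0,0],[[-0.3,-1.5,4.5],0,0],[[-0.3,-1.5,4.5],0,0],[[-0.3,-1.5,4.5],0,0]]'
python3 look.py w3 stud_a_wing:155 seat:133 filter:139 extractor:130
```

```text
time: 7.5
position: [559.3, -17.4, 152.8]
tcp_rot: [-1.272, 1.104, -1.105]
force: [11.0, 4.5, -31.8]
opening: 8.2
time: 8.5
position: [550.3, -63.7, 288.6]
tcp_rot: [-1.271, 1.104, -1.108]
force: [-0.4, 0.5, -0.5]
opening: 85.4
8.5 [550.301 -63.709 288.647] [ 0.413  0.404 -0.546  1.72   0.235  1.081 -0.07 ] [-0.416  0.496 -0.531] 85.35661279850605 jaw yaw 7.946571215236874 
 [[ 0.138  0.002  0.99 ]
 [-0.99  -0.001  0.138]
 [ 0.002 -1.     0.002]]
stud_a_wing 0.91 [150. 333.] [559.24  -18.875 155.   ]
stud_a_wing 0.19 [251. 334.] [ 573.565 -110.624  155.   ]
 mask stud_a_wing 0.63 460 rect 559.0567626953125 -17.167421340942383 10.98044490814209 29.885520935058594 8.236711502075195 mean [558.797 -17.191] long axis deg 97.90009720063044
seat 0.91 [251. 334.] [ 577.071 -119.708  133.   ]
seat 0.57 [341. 331.] [ 593.195 -236.689  133.   ]
 mask seat 0.69 40890 rect 582.029541015625 -105.09457397460938 197.03826904296875 271.9438171386719 8.169585227966309 mean [569.38  -84.389] long axis deg 100.24117392862168Traceback (most recent call last):
  File "look.py", line 8, in <module>
    for r in spot_point(n,'wrist')[:2]: print(n,round(r['p'],2),np.round(r['location']),at_z('wrist',r['location'],float(z),st))
             ~~~~~~~~~~^^^^^^^^^^^
ValueError: it knows: cover, cover_end, cover_handle, extractor, paint_jar, screwdriver, seat, spray_can, stud_a_wing, stud_b_wing, tape
```

View pics/w3.png

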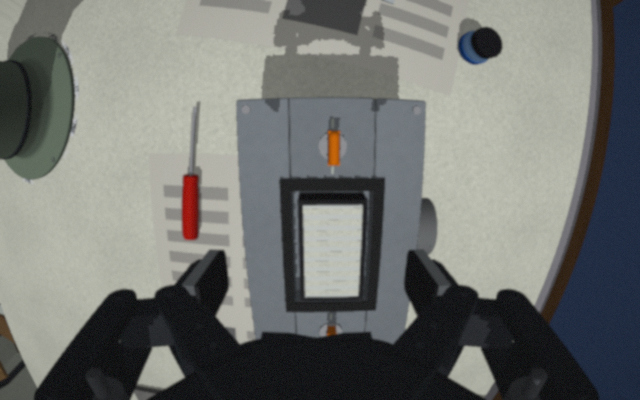

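```bash

cat > seal.py <<'E'
from h import *
im=cv2.imread('pics/w3.png'); st=dict(position=[550.301,-63.709,288.647],tcp_rot=[-1.271,1.104,-1.108])
g=cv2.cvtColor(im,cv2.COLOR_BGR2GRAY)
roi=np.zeros_like(g); roi[165:322,265:400]=1
m=((g<60)&(roi>0)).astype(np.uint8)
n,l,s,c=cv2.connectedComponentsWithStats(m); k=1+np.argmax(s[1:,4]); print(s[k])
ys,xs=np.nonzero(l==k); P=np.array([at_z('wrist',p,133,st)[:2] for p in zip(ys,xs)]).astype(np.float32)
print(cv2.minAreaRect(P))
E
python3 seal.py
python3 -m crank '[[[-0.8,3,0],12,0],[[-1.7,10.5,0],12,0],[[-1.7,10.5,-0.5],12,0],[[-1.7,10.5,-1.5],12,0],[[-1.7,10.5,-1.5],12,0],[[-1.7,10.5,-1.5],12,0],[[-1.7,10.5,-1.5],12,0],[[-1.7,10.5,-1.5],12,0],[[-1.7,10.5,-1.5],12,0],[[-1.7,10.5,-1.5],12,0],[[-1.7,10.5,-1.5],12,0],[[-1.7,10.5,-1.5],12,0]]'
python3 look.py w4 cover:4 cover_handle:43 cover_end:0
```

```text
[ 280  177  104  135 6512]
((574.3087158203125, -119.48690032958984), (98.36618041992188, 148.19056701660156), 8.407452583312988)
time: 9.95
position: [499.1, 253.6, 242.1]
tcp_rot: [-1.567, 0.136, -0.136]
force: [-0.3, 0.2, 0.8]
opening: 85.4
9.95 [499.082 253.596 242.101] [ 0.037  0.548 -0.874  1.747  0.473  1.072  0.399] [-0.266  0.214  0.814] 85.43047959084443 jaw yaw 80.06968696745412 
 [[ 0.985 -0.     0.172]
 [-0.172 -0.     0.985]
 [-0.    -1.    -0.   ]]
cover 0.73 [178. 321.] [501.497 259.504   4.   ]
 mask cover 0.86 17748 rect 500.0849304199219 260.63861083984375 110.8192367553711 264.8497314453125 82.0699691772461 mean [492.29  261.108] long axis deg 171.54447862772315
cover_handle 0.95 [186. 320.] [501.861 258.385  43.   ]
 mask cover_handle 0.64 18023 rect 492.9437255859375 261.28668212890625 100.96397399902344 236.55271911621094 82.08455657958984 mean [486.152 261.883] long axis deg 171.8989721691199
cover_end 0.98 [ 72. 317.] [375.102 276.888   0.   ]
cover_end 0.78 [273. 322.] [629.014 240.399  -0.   ]
 mask cover_end 0.87 17972 rect 500.4826354980469 260.68170166015625 112.05692291259766 267.85302734375 81.87593078613281 mean [492.793 261.518] long axis deg 171.72249287451038
 mask cover_end 0.5 1555 rect 317.2734069824219 253.176513671875 93.09011840820312 84.42855072021484 78.17051696777344 mean [317.809 253.413] long axis deg 73.47432530663815
```

View pics/w4.png

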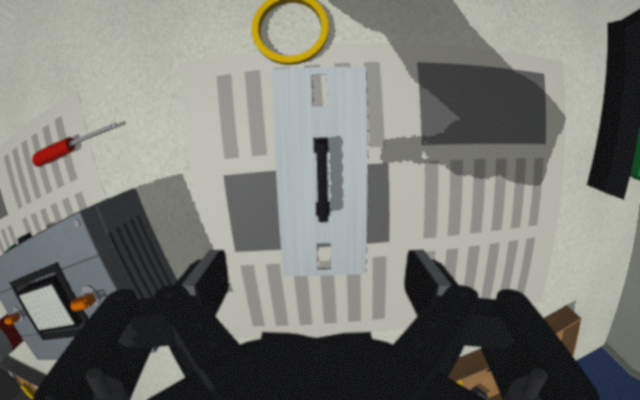

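```bash

python3 -m crank '[[[0.07,0.2,-1.5],0.35,60],[[0.07,0.2,-3],0.35,60],[[0.07,0.2,-4.5],0.35,60],[[0.07,0.2,-5.8],0.35,60],[[0.07,0.2,-6.6],0.35,60],[[0.07,0.2,-6.97],0.35,60],[[0.07,0.2,-6.97],0.35,60],[[0.07,0.2,-6.97],0.35,100],[[0.07,0.2,-6.97],0.35,160],[[0.07,0.2,-6.97],0.35,200],[[0.07,0.2,-6.97],0.35,255],[[0.07,0.2,-6.97],0.35,255]]'
python3 -m crank '[[[0,0,0],0,255],[[0,0,0],0,255],[[0,0,0],0,255],[[0,0,0.3],0,255],[[0,0,1],0,255],[[0,0,2],0,255],[[0,0,3],0,255],[[0,0,4],0,255],[[0,0,5],0,255],[[0,0,6],0,255],[[0,0,6],0,255]]'
python3 look.py w5 cover:160
```

```text
time: 11.5
position: [501.7, 259.6, 34.1]
tcp_rot: [-1.568, 0.106, -0.107]
force: [-1.0, -2.5, 11.9]
opening: 10.6
time: 12.6
position: [502.6, 260.7, 218.1]
tcp_rot: [-1.565, 0.102, -0.111]
force: [0.6, 0.8, -3.3]
opening: 10.8
12.6 [502.62  260.675 218.09 ] [ 0.017  0.585 -0.864  1.761  0.514  1.031  0.399] [ 0.639  0.771 -3.251] 10.83939131831015 jaw yaw 82.23051995954 
 [[ 0.991  0.006  0.135]
 [-0.135  0.002  0.991]
 [ 0.005 -1.     0.003]]
cover 0.63 [239. 320.] [510.981 262.99  160.   ]
 mask cover 0.97 54070 rect 474.0563659667969 265.23394775390625 129.5564727783203 233.51393127441406 82.00592803955078 mean [449.494 268.418] long axis deg 171.97098954540613
 mask cover 0.61 2183 rect 556.5726928710938 -73.87248992919922 64.15867614746094 114.97837829589844 8.68667984008789 mean [555.273 -67.275] long axis deg 102.72569882043535
```

```bash

python3 -m crank '[[[0.2,-0.7,0.4],-1,255],[[0.4,-1.8,0.4],-2,255],[[0.7,-3,0.4],-3,255],[[1,-4.2,0.4],-4,255],[[1.2,-5.4,0.4],-5,255],[[1.4,-6.6,0.4],-6,255],[[1.6,-7.8,0.4],-7,255],[[1.8,-9,0.4],-8,255],[[2,-10.2,0.4],-9,255],[[2.2,-11.2,0.4],-10,255],[[2.3,-12.1,0.4],-11,255],[[2.39,-12.67,0.4],-12.3,255]]'
python3 -m crank '[[[0,0,0],-0.2,255],[[0,0,0],-0.2,255],[[0,0,0],-0.2,255]]'
python3 look.py w6 stud_a_wing:158 cover_end:195
```

```text
time: 13.95
position: [572.5, -123.2, 224.3]
tcp_rot: [-1.275, 1.106, -1.104]
force: [0.9, 0.2, -2.6]
opening: 10.8
time: 14.25
position: [572.2, -122.0, 223.7]
tcp_rot: [-1.268, 1.12, -1.116]
force: [0.3, 0.0, -2.5]
opening: 10.7
14.25 [ 572.172 -122.005  223.683] [ 0.467  0.524 -0.51   1.709  0.297  0.99  -0.028] [ 0.258  0.03  -2.52 ] 10.669497916542491 jaw yaw 7.082992855963158 
 [[ 0.123 -0.004  0.992]
 [-0.992 -0.     0.123]
 [-0.    -1.    -0.004]]
stud_a_wing 0.87 [ 63. 316.] [559.258 -18.827 158.   ]
 mask stud_a_wing 0.58 571 rect 559.8548583984375 -17.667757034301758 9.252978324890137 26.08367156982422 7.161766052246094 mean [559.619 -18.582] long axis deg 99.8518284185654
cover_end 0.7 [ 64. 315.] [559.587 -26.009 195.   ]
cover_end 0.64 [  3. 315.] [555.223   7.199 195.   ]
 mask cover_end 0.78 53944 rect 567.7366943359375 -87.02462768554688 109.1610336303711 197.01393127441406 6.88511848449707 mean [564.938 -66.029] long axis deg 97.05351697354135
```

View pics/w6.png

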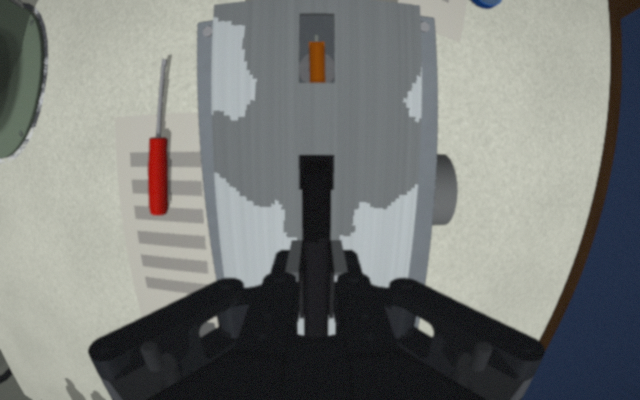

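```bash
python3 - <<'E'
from h import *
st=dict(position=[572.172,-122.005,223.683],tcp_rot=[-1.268,1.12,-1.116])
np.set_printoptions(precision=1,suppress=True)
c=[at_z('wrist',p,193.6,st) for p in((14,299.5),(14,333.5),(83,333.5),(83,299.5))]
for p in c: print(p)
print('slot',np.mean(c,0))
for z in (150,158): print(z,at_z('wrist',(62,317),z,st))
im=cv2.imread('pics/w6.png'); h=cv2.inRange(cv2.cvtColor(im,cv2.COLOR_BGR2HSV),(3,150,80),(22,255,255)); print(cv2.boundingRect(h[30:100,290:340]))
E
```

```text
[548.2   0.5 193.6]
[565.5   2.7 193.6]
[570.  -34.6 193.6]
[553.  -36.8 193.6]
slot [559.2 -17.  193.6]
150 [559.4 -16.3 150. ]
158 [559.6 -17.9 158. ]
(19, 12, 16, 40)
```

```bash

python3 -m crank '[[[0.08,0.02,-0.3],0.25,255],[[0.08,0.02,-0.6],0.25,255],[[0.08,0.02,-0.8],0.25,255],[[0.08,0.02,-0.8],0.25,255],[[0.08,0.02,-0.8],0.25,255]]'
python3 look.py w7 cover:170 stud_a_wing:158
```

```text
time: 15.0
position: [574.8, -122.1, 200.1]
tcp_rot: [-1.278, 1.102, -1.099]
force: [-0.0, 0.0, -3.1]
opening: 10.8
15.0 [ 574.794 -122.101  200.084] [ 0.461  0.555 -0.505  1.725  0.321  0.947 -0.024] [-0.012  0.045 -3.127] 10.789615663952492 jaw yaw 8.44844843753028 
 [[ 0.147 -0.003  0.989]
 [-0.989 -0.001  0.147]
 [ 0.    -1.    -0.003]]
cover 0.8 [239. 316.] [ 573.942 -118.338  170.   ]
 mask cover 0.63 53724 rect 569.3983154296875 -87.56326293945312 109.9400405883789 198.8193817138672 8.339638710021973 mean [566.337 -66.269] long axis deg 98.05992981386554
stud_a_wing 0.67 [ 57. 316.] [559.221 -20.225 158.   ]
 mask stud_a_wing 0.87 920 rect 559.3521728515625 -19.285873413085938 9.778719902038574 30.056020736694336 8.387923240661621 mean [559.359 -19.754] long axis deg 98.05144668394365
```

View pics/w7.png

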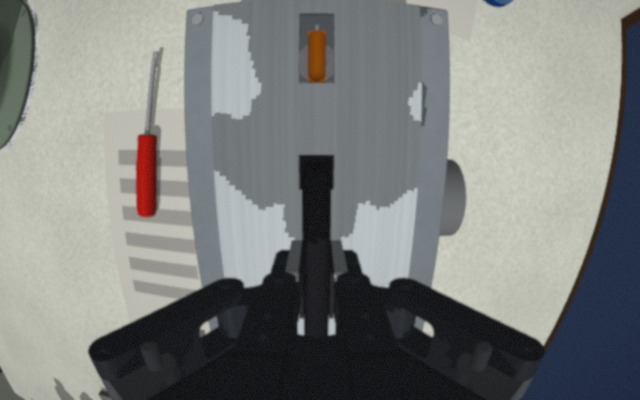

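```bash

python3 -m crank '[[[0,0,-0.15],0,255],[[0,0,-0.3],0,255],[[0,0,-0.45],0,255],[[0,0,-0.6],0,255],[[0,0,-0.75],0,255],[[0,0,-0.85],0,255],[[0,0,-0.85],0,255]]'
python3 -m crank '[[[0,0,-0.05],0,255],[[0,0,-0.1],0,255],[[0,0,-0.15],0,255],[[0,0,-0.2],0,255],[[0,0,-0.2],0,255]]'
```

```text
time: 15.95
position: [574.7, -122.2, 174.5]
tcp_rot: [-1.278, 1.102, -1.099]
force: [-0.0, 0.2, -2.0]
opening: 10.6
time: 16.45
position: [574.9, -122.1, 168.6]
tcp_rot: [-1.278, 1.101, -1.099]
force: [-1.3, -0.7, 5.2]
opening: 10.9
```

```bash

python3 -m crank '[[[0,0,-0.04],0,255],[[0,0,-0.08],0,255],[[0,0,-0.08],0,255]]'
python3 -m crank '[[[0,0,-0.04],0,255],[[0,0,-0.08],0,255],[[0,0,-0.08],0,255],[[0,0,-0.08],0,255]]'
python3 look.py w8; python3 - <<'E'
from h import *
im,d=get_image('top'); s,ds=get_image('scene'); cv2.imwrite('pics/s8.png',cv2.resize(s[150:300,220:420],None,fx=4,fy=4,interpolation=cv2.INTER_CUBIC))
for c,dd in(('top',d),('scene',ds)):
    P=cloud(c,dd)
    u=np.array([-.144,.99]);v=np.array([.99,.144]);q=P[...,:2]-[574.3,-119.5];a=q@u;b=q@v
    for s in(1,-1):
        k=(abs(s*a-90)<35)&(abs(abs(b)-30)<14)&(P[...,2]>115)&(P[...,2]<160); k2=(abs(s*a-142)<6)&(abs(b)<75)&(P[...,2]>115)&(P[...,2]<160)
        print(c,s,k.sum(),np.median(P[k][:,2]),'deck',k2.sum(),np.median(P[k2][:,2]) if k2.any() else None)
E
```

```text
time: 16.75
position: [574.9, -122.1, 167.1]
tcp_rot: [-1.278, 1.101, -1.1]
force: [-8.3, 0.9, 17.2]
opening: 10.9
time: 17.15
position: [574.9, -122.2, 167.0]
tcp_rot: [-1.278, 1.1, -1.101]
force: [-17.3, 1.1, 42.7]
opening: 10.6
17.15 [ 574.909 -122.159  166.967] [ 0.447  0.595 -0.488  1.754  0.351  0.881 -0.05 ] [-17.289   1.126  42.687] 10.596981916982811 jaw yaw 8.428493468540236 
 [[ 0.147 -0.002  0.989]
 [-0.989 -0.003  0.147]
 [ 0.002 -1.    -0.002]]
top 1 691 137.4231787003961 deck 294 130.39825847395002
top -1 0 nan deck 245 130.5640455639544
scene 1 273 136.74109533334524 deck 97 129.87093592498297
scene -1 718 136.75704906493877 deck 369 129.85459501598612
  return _methods._mean(a, axis=axis, dtype=dtype,
  ret = ret.dtype.type(ret / rcount)
```

View pics/s8.png

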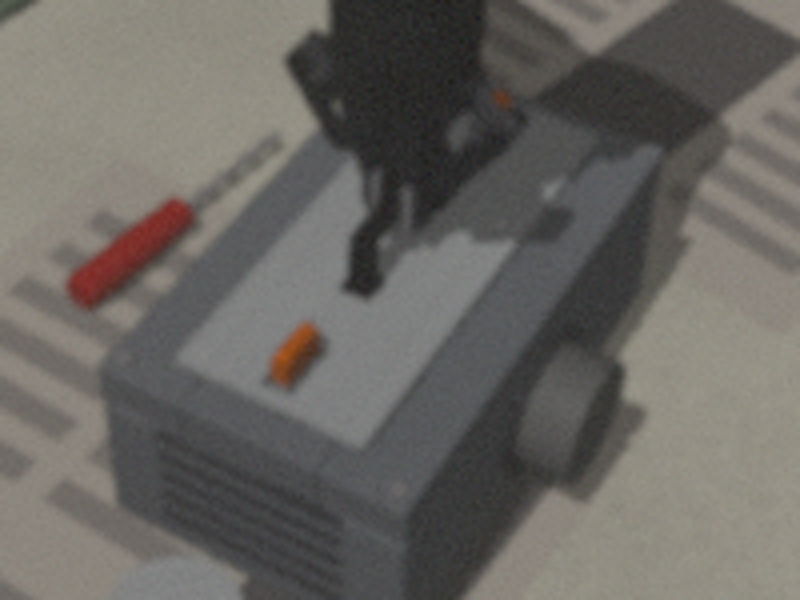

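View pics/w8.png

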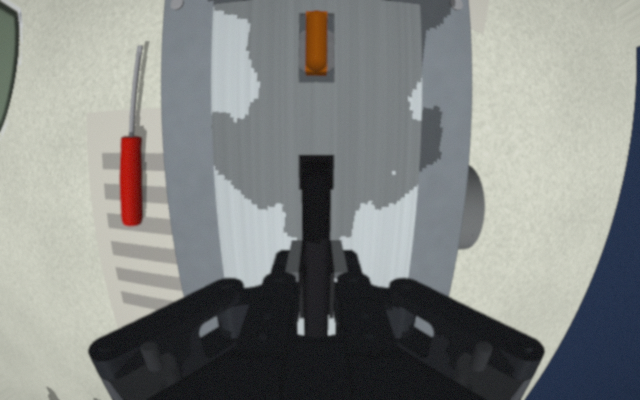

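```bash

python3 -m crank '[[[0,0,-0.05],0,255],[[0,0,-0.05],0,255],[[0,0,-0.05],0,255],[[0,0,-0.05],0,255],[[0,0,-0.05],0,255]]'
```

```text
time: 17.8
position: [574.9, -122.1, 167.0]
tcp_rot: [-1.279, 1.1, -1.102]
force: [-13.2, 0.8, 30.3]
opening: 10.8
```

Steady at 30 N, flush at the seal height at both ends; handing in.

```bash
python3 -c "
from rig import *
print(close_job()); print(get_state()['position'],get_state()['force'])"
```

```text
the job is handed in; nothing more can be done
None
the job is handed in; nothing more can be done
```

The cover is fitted over both studs and pressed flush on the seal, and I handed the job in at about 17.8 s with the gripper still holding it down. The hand-in gives no verdict, so the last checks below are all I have.

- **Stud A:** I gripped the wing and turned it clockwise about 60°. Afterwards its long axis measured 97.9°, against 98.2–98.4° for the extractor, so it is in line.
- **Cover height:** In the scene camera's depth picture, the cover's top was 6.9 mm above the deck on both halves. That matches the 3 mm seal plus the 4 mm plate, so it sits flush. The top camera read 7.0 mm on the stud A half and had no reading on the other half, which the arm hid.
- **Push and grip:** I eased the push from 43 N to a steady 30 N, with the fingers closed on the handle at 10.8 mm and the tool height unchanged. A sideways force of about 13 N along x remained on the tool.
- **Centring:** My estimates of the cover's centre and angle agree with the seat to about 2 mm and 0.2°. Both studs showed through their slots in the last pictures. The wrist camera could not see stud B's slot at the end, and I did not measure stud B's angle again after seating.
- **Other things on the table:** The arm's path stayed clear of the other items, but I did not measure their positions again at the end.

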